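Bridge the food warmer with the right adapter bar and cover the front half

TASK

Of the three steel adapter bars on the cutting board, take the one whose length fits the food warmer and lay it straight across the middle of the open well, both ends down on the recessed side ledges. Then set the dark steel cover square over the front half of the well (the half nearest the robot), level, its front edge on the front deck and its rear edge on the bar. Set both down gently rather than dropping them, and leave the other bars, the jar and the jug where they are.

Things in the scene. Friction and masses are not known exactly. Their poses are not given: they have to be found in the camera images.
- warmer: Fixed metal food warmer, 272 (x) x 250 (y) x 130 mm high; origin centre of underside, -x its front (black panel, robot side). Flat top deck at 130 mm round a well of potatoes, 200 mm (x) x 156 mm (y) between ledges. Along each y side a ledge 17 mm wide, 200 mm long, 16 mm below the deck; 190 mm between the side decks. Front and rear decks 36 mm deep, no ledge. Potatoes 25 mm below the ledges.
- well_middle (a point): Point over the centre of the warmer's well, at the height of the ledges (114 mm over the warmer's underside); axes as the warmer's. A bar lying as wanted has its origin here and its length along the warmer's y.
- front_section (a point): Point 55 mm in front of the well's centre (towards the warmer's -x), at deck height (130 mm); axes as the warmer's. The cover's origin comes here.
- board: Fixed white plastic cutting board, 270 x 250 mm, 12 mm thick, lying on the worktop; origin at the centre of its underside. The three bars lie on it side by side, about 80 mm apart.
- bar_middle: The bar that fits: plain steel bar 176 mm long (x), 24 mm wide (y), 16 mm thick (z), a dark groove along its top; origin at the centre of its underside. About 0.15 kg. On the ledges its top is level with the deck.
- bar_short: Look-alike bar, 136 mm long (x), 24 wide, 16 thick: too short, it falls between the ledges. Leave alone. Origin at the centre of its underside.
- bar_long: Look-alike bar, 216 mm long (x), 24 wide, 16 thick: too long to go down between the decks. Leave alone. Origin at the centre of its underside.
- cover: Flat dark steel half cover, 130 mm (x) x 150 mm (y), 6 mm thick, with a black bridge handle along y: a bar 14 x 14 mm, 100 mm long, its top 53 mm and its underside 39 mm above the cover's underside, on two posts at y = -43 and +43 mm. Origin at the centre of the underside. About 0.35 kg; lies flat on the worktop.
- jar: Bystander: glass jar with a steel lid, 72 mm across, 110 mm tall; origin at the centre of its underside.
- jug: Bystander: grey plastic measuring jug with a handle, 100 mm across, 130 mm tall; origin at the centre of its underside.
Not all that is in view belongs to the job. Leave any purple look-alike of the cover alone.

How it is judged (in metres and radians):
On the way:
1. the 176 mm bar lies across the middle of the well on both side ledges, let go (x of bar_middle in the frame of well_middle between -0.02 and 0.02 m and y of bar_middle in the frame of well_middle between -0.012 and 0.012 m and z of bar_middle in the frame of well_middle between -0.004 and 0.004 m and angle between bar_middle's own z axis and vertical below 0.05 rad and angle between the x axis of bar_middle and the y axis of warmer, either way round below 0.15 rad and linear speed of bar_middle below 0.02 m/s and contact force between bar_middle and the fingers below 0.1 N), for 0.2 s.
At the end, for the whole second after the job is handed in: Bar level on both ledges (4 mm, 0.05 rad), within 20 mm (x), 12 mm (y) of well_middle, 0.15 rad of square; cover level at deck height (4 mm, 0.04 rad), on the bar, -22 to +18 mm (x), 18 mm (y) from front_section, square to 0.15 rad; both let go, at rest (all of step 1 and x of cover in the frame of front_section between -0.022 and 0.018 m and y of cover in the frame of front_section between -0.018 and 0.018 m and z of cover in the frame of front_section between -0.004 and 0.004 m and angle between cover's own z axis and vertical below 0.04 rad and angle between the x axis of cover and the x axis of warmer, either way round below 0.15 rad and contact force between cover and bar_middle above 0.1 N and linear speed of cover below 0.02 m/s and contact force between cover and the fingers below 0.1 N); the robot touches nothing.
It fails at once if one of the other two bars is moved more than 40 mm (distance of any of bar_short, bar_long from where it was at the start of the episode above 0.04 m).
It fails at once if the jar or the jug is moved more than 40 mm (distance of any of jar, jug from where it was at the start of the episode above 0.04 m).
It fails at once if the bar is dropped (falls free faster than 0.6 m/s, about 18 mm) (contact force between bar_middle and the fingers below 0.05 N and linear speed of bar_middle above 0.6 m/s).
It fails at once if the cover is dropped (falls free faster than 0.6 m/s, about 18 mm) (contact force between cover and the fingers below 0.05 N and linear speed of cover above 0.6 m/s).
It also fails if it takes over 64 s, if anything falls off the work surface, if the arm or the gripper's body presses on something with over 40 N, if the wrist force passes 120 N, or if a joint passes its speed limit or range.

ROBOT

A 6-joint arm with a two-finger parallel gripper is mounted at the origin on the work surface. World frame = base frame: x ahead of the robot, y to its left, z up, the work surface at z = 0. Lengths are in mm, angles in rad, forces in N, time in s.
With the tool pointing down it reaches from about 275 to 1000 mm from the base axis. Payload 8.4 kg.
Tool frame: the origin (TCP) lies midway between the tips of the shut fingers; the grasp point (between the pads) lies 19 mm behind it; z points along the fingers, y is the line along which they close (so a half turn about z gives the same grasp; the last joint's range is limited). The gripper opens to 85 mm and grips with 20 to 120 N. Pads are 22 mm wide; open, the fingers measure 114 mm over their backs; the gripper's body (76 mm by 85 mm) begins 54 mm behind the grasp point. The pads swing forward as they close: fully open they stand 13 mm farther back than shut.
Start: joints at [-1.247, 0.353, 1.633, -0, 1.155, -0.002], TCP at [200.04, -592.125, 231.281] pointing down, gripper open.
Joint ranges: [-2.63, 2.63], [-0.92, 2.1], [0.06, 2.66], [-1.3, 4.44], [0, 2.69], [-3.02, 3.02]. Speed limits (rad/s): [2.22, 2.22, 2.79, 3.14, 3.14, 3.14].

INTERFACE

Orientations are given as [roll, pitch, yaw] about the fixed x, y, z axes, in that order (R = Rz(yaw) Ry(pitch) Rx(roll)).
In Python, from rig import r, imaging gives the robot as it stands. The module is installed in compiled form; this text tells all that it offers.
- The arm moves only by the tool arm_command, never from a script. Its argument "deltas" is a list of rows, each an object of numbers: "hand": the finger opening in mm, from 0 to 85.4; "tx", "ty", "tz": the shift along the tool's x, y, z in mm; "wx", "wy", "wz": the turn, a rotation vector about the tool's x, y, z in rad. A call has 1 to 8 rows; each row shifts and turns the commanded pose from where the row before left it, along the tool's axes as they then stand; what a row does not reach is not made up. A row lasts 1/8 s, in which the tool goes at most 62.5 mm and 10.7 degrees, less where a joint would pass 70% of its speed; a pose out of reach is approached as far as the arm can. A call with a gripper value outside its range is refused whole. The fingers move at their own pace and stop on an object; "squeeze" is the grip in N (left out, the last holds). Time passes only in rows, so rows that do not move let the fingers close. It gives the time, the measured TCP pose, the force, the opening and the grip force at its end, in the units of the state.
- r.sense(): the state, without advancing time (a new reading comes with each control period).
- imaging.grab_frame(name): name is "scene" or "side" or "wrist"; returns a dict with "image" (480x640x3 uint8, red, green, blue), "mtx" (3x3 intrinsics, pixels), "world_to_cam" (4x4, takes a point from world to camera coordinates). Camera axes: x right, y up, looking along -z (the intrinsics and any distortion apply to the point x, -y, -z); pixel columns grow to the right and rows downward; lengths in mm; the calibration is good to about 2 mm. The wrist camera is an equidistant fisheye: a pixel r from the principal point sees the ray r / f radians off the axis. A picture is of the moment at which its call begins. There is no depth.
- r.sign_off(): hands the job in; it is judged then, once.
The state is a dict: "clock": time; "qpos": joint angles; "qvel": joint speeds; "joint_efforts": joint torques, N m; "eef_pos": TCP position; "tcp_rot": TCP orientation; "contact_force": force on the tool from outside, world axes, zero at the start; "wrist_torque": the same for the moment, N m; "opening": opening from 0.0 (shut) to 1.0 (fully open); "grasp_force": force on a finger pad.
Only numpy, scipy, OpenCV 4.12 (cv2) and the standard library are available. Lean on these libraries where they do the work, as an engineer would, in place of code of your own. Each camera call takes 0.05 s, during which the arm holds its last target. There are 200 camera calls.

## Working session

There is one attempt and no reset: what is moved stays moved. The work goes in short steps, Python scripts to look and compute and a tool call to move; the robot and the scene stay as the last step left them, time stands still between calls to the robot, and variables do not carry over. Pictures are saved under pics/ and viewed, at most 10 in all, crops included, and the job is handed in when it is done.

Besides the shell and the picture viewer there is one more tool, called as name([rows], argument=value, ...), one row to a line, values as JSON. arm_command: Moves the arm, as the interface text tells. Its arguments: {"type":"object","properties":{"deltas":{"type":"array"},"squeeze":{"type":"number"}},"required":["deltas"]}

```bash
mkdir -p pics; cat > h.py <<'E'
import numpy as np, cv2
from rig import r, imaging
def grab(n,save=None):
    f=imaging.grab_frame(n)
    if save: cv2.imwrite(f'pics/{save}.png',f['image'][:,:,::-1])
    return f
def ray(f,px,fish=False):
    K=f['mtx'];M=f['world_to_cam'];R=M[:3,:3];t=M[:3,3]
    a=(px[0]-K[0,2])/K[0,0];b=(px[1]-K[1,2])/K[1,1]
    if fish:
        th=np.hypot(a,b);s=np.sin(th)/max(th,1e-9);d=np.array([a*s,-b*s,-np.cos(th)])
    else: d=np.array([a,-b,-1.])
    return -R.T@t, R.T@d
def onplane(f,px,z,fish=False):
    o,d=ray(f,px,fish); return o+d*(z-o[2])/d[2]
def proj(f,P,fish=False):
    M=f['world_to_cam'];c=M[:3,:3]@np.asarray(P,float)+M[:3,3];x,y,z=c[0],-c[1],-c[2]
    K=f['mtx']
    if fish:
        rr=np.hypot(x,y);th=np.arctan2(rr,z);x,y,z=x/rr*th,y/rr*th,1
    return np.array([K[0,0]*x/z+K[0,2],K[1,1]*y/z+K[1,2]])
E
python3 - <<'E'
from h import *
for n in('scene','side','wrist'):
    f=grab(n,n+'0');o,d=ray(f,(320,240));print(n,o.round(),d.round(2),f['mtx'][0,0])
print(r.sense())
E
```

```text
scene [1274. -191.  720.] [-0.72  0.26 -0.64] 488.5803781365946
side [-609.  212. 1018.] [ 0.77 -0.1  -0.63] 605.777911717688
wrist [ 268. -569.  372.] [-0.26 -0.09 -0.96] 371.64829954431775
{'clock': 0.15, 'qpos': array([-1.24743350e+00,  3.53528408e-01,  1.63395400e+00, -4.13934534e-05,
        1.15521288e+00, -2.41472310e-03]), 'qvel': array([ 0.00156836, -0.00272978, -0.00253815, -0.00123706, -0.00015076,
        0.00147067]), 'joint_efforts': array([ 3.30308321e-04, -6.05631423e+01, -3.42337918e+01, -2.16944650e-04,
        6.17764599e-03,  3.29030900e-05]), 'eef_pos': array([ 199.89126694, -591.78676926,  230.71354819]), 'tcp_rot': array([-3.14048993e+00,  3.51889737e-05,  3.25794303e-01]), 'contact_force': array([-0.23139965,  0.13899176, -0.23754999]), 'wrist_torque': array([ 0.01495189, -0.04633876,  0.00467799]), 'grasp_force': 0.0, 'opening': 0.9999965650208881}
```

View pics/scene0.png

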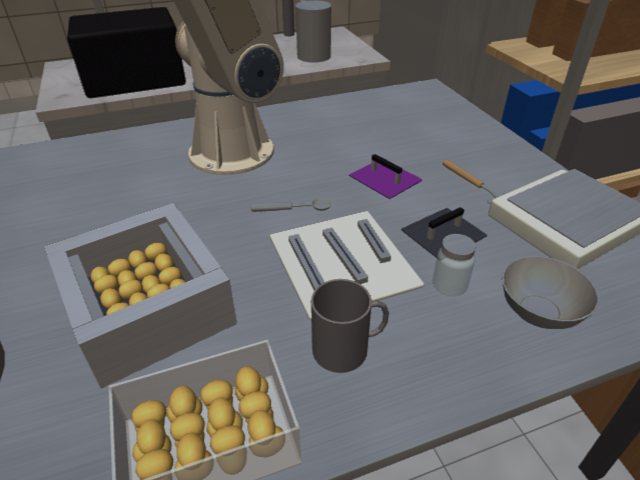

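View pics/side0.png

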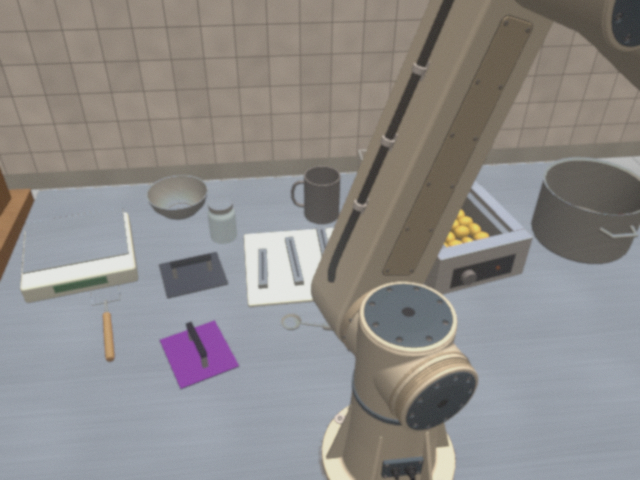

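View pics/wrist0.png

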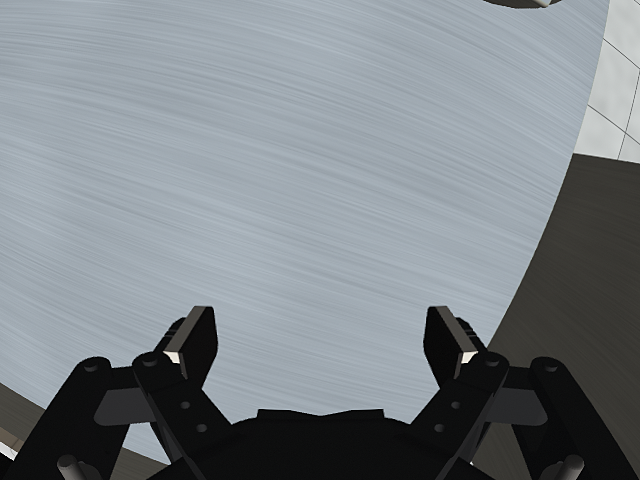

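The scene picture shows the warmer at (140,280), the board with three bars (long ~(307,265), middle (345,255), short (373,240)), the dark cover at (445,232) beside the jar (454,265), the jug at (342,325), and the purple decoy at (385,178). The side picture agrees (cover at (193,273)), but the arm hides part of the board. The wrist picture shows bare worktop only.

```bash
python3 - <<'E'
from h import *
f=grab('scene');im=f['image'];hsv=cv2.cvtColor(im,cv2.COLOR_RGB2HSV)
def rect(px,z):
    P=np.array([onplane(f,p,z)[:2] for p in px],np.float32);(c,s,a)=cv2.minAreaRect(P);return np.round(c,1),np.round(s,1),round(a,1)
w=((hsv[...,1]<30)&(hsv[...,2]>185)).astype(np.uint8);roi=np.zeros_like(w);roi[205:325,262:428]=1
cs,_=cv2.findContours(w*roi,cv2.RETR_EXTERNAL,2);b=max(cs,key=cv2.contourArea);hull=cv2.convexHull(b)
print('board',rect(hull[:,0],12))
m=np.zeros_like(w);cv2.fillConvexPoly(m,hull,1);m=cv2.erode(m,np.ones((5,5)));g=((hsv[...,2]<170)&(m>0)).astype(np.uint8)
cs,_=cv2.findContours(g,cv2.RETR_EXTERNAL,2)
for c in cs:
    if cv2.contourArea(c)>200: print('bar',cv2.boundingRect(c),rect(c[:,0],28),rect(c[:,0],20))
print('coverpx', hsv[235,425],hsv[240,460],hsv[225,405])
d=((hsv[...,2]<75)).astype(np.uint8);roi[:]=0;roi[205:258,398:490]=1
cs,_=cv2.findContours(d*roi,cv2.RETR_EXTERNAL,2)
for c in cs:
    if cv2.contourArea(c)>200: print('cov',cv2.boundingRect(c),cv2.approxPolyDP(c,3,True)[:,0].tolist())
big=cv2.resize(im[195:385,35:245],None,fx=2.8,fy=2.8,interpolation=cv2.INTER_CUBIC)
b2=cv2.resize(im[195:300,260:500],None,fx=3.3,fy=3.3,interpolation=cv2.INTER_CUBIC)
cv2.imwrite('pics/w1.png',big[:,:,::-1]);cv2.imwrite('pics/b1.png',b2[:,:,::-1])
E
```

```text
board (array([554.3, 121. ]), array([265.9, 244.3]), 1.0)
bar (288, 227, 83, 87) (array([581.4,  80. ]), array([134.1, 240.7]), 84.0) (array([573.4,  83.1]), array([135.6, 243.4]), 84.0)
bar (357, 219, 35, 45) (array([539.7, 199.9]), array([ 32.7, 151.1]), 87.8) (array([531.2, 204.4]), array([ 33.1, 152.9]), 87.8)
coverpx [117  42  61] [107  27 134] [109  27 131]
cov (402, 208, 85, 50) [[462, 208], [446, 208], [402, 230], [437, 257], [440, 247], [445, 252], [441, 240], [449, 233], [462, 233], [474, 241], [486, 236], [461, 218]]
```

View pics/w1.png

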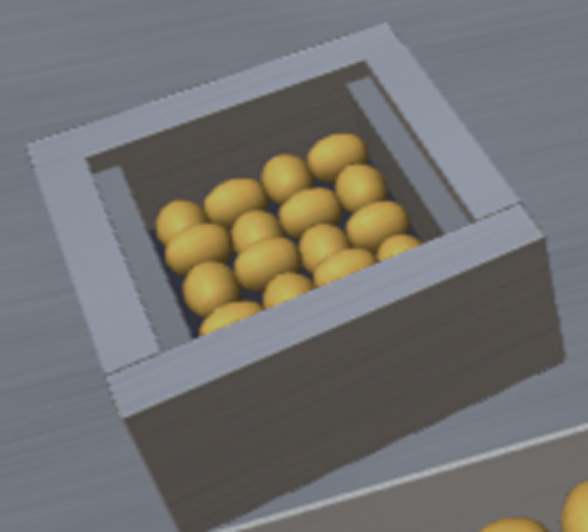

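View pics/b1.png

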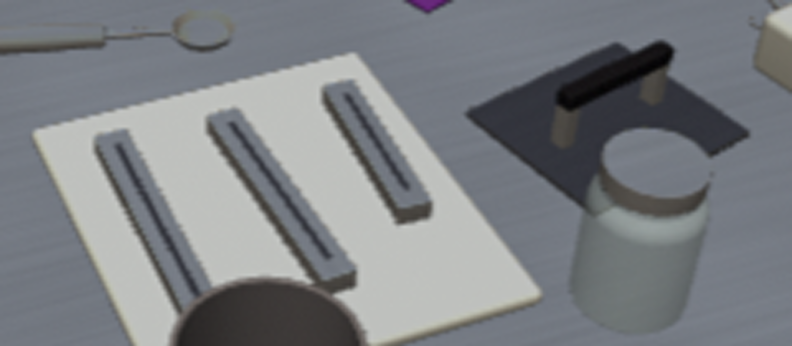

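The first crop shows the warmer's deck corners at crop (28,145), (388,25), (545,237) and (122,417), plus the two ledges. The second shows the middle bar's top corners at (207,117), (237,108), (355,268) and (320,282), the cover's corners at (467,113), (617,42) and (749,132), and its handle from (565,97) to (668,48).

```bash
python3 - <<'E'
from h import *
f=grab('scene')
W=lambda p:(p[0]/2.8+35,p[1]/2.8+195)
B=lambda p:(p[0]/3.3+260,p[1]/3.3+195)
def q(n,L,T,z):
    P=np.array([onplane(f,T(p),z)[:2] for p in L]);D=np.diff(np.vstack([P,P[:1]]),axis=0)
    print(n,P.round().tolist(),'c',P.mean(0).round(1),'len',np.hypot(*D.T).round(1),'ang',np.arctan2(D[:,1],D[:,0]).round(3));return P
q('deck',[(28,145),(388,25),(545,237),(122,417)],W,130)
q('well',[(88,157),(367,62),(470,220),(160,350)],W,130)
q('mid',[(207,117),(237,108),(355,268),(320,282)],B,28)
q('short',[(323,88),(352,80),(430,203),(395,215)],B,28)
q('longfar',[(95,137),(127,130)],B,28)
q('cover',[(467,113),(617,42),(749,132)],B,6)
q('handle',[(565,97),(668,48)],B,52)
q('jar',[(656,168)],B,110)
q('jug',[(341,303)],lambda p:p,130)
s=grab('side')
for n,p,z in(('cov',(160,262),6),('cov',(217,254),6),('cov',(228,286),6),('cov',(172,295),6),('h',(172,263),52),('h',(214,256),52),('midfar',(292,238),28),('midnear',(298,283),28)):print(n,onplane(s,p,z).round())
E
```

```text
deck [[454.0, -436.0], [400.0, -194.0], [659.0, -132.0], [715.0, -374.0]] c [ 556.9 -284.2] len [247.4 266.9 247.7 268.2] ang [ 1.791  0.234 -1.345 -2.909]
well [[481.0, -398.0], [440.0, -214.0], [628.0, -173.0], [672.0, -354.0]] c [ 555.4 -284.9] len [188.2 192.4 186.8 196.3] ang [ 1.788  0.216 -1.332 -2.918]
mid [[471.0, 108.0], [469.0, 130.0], [641.0, 141.0], [644.0, 116.0]] c [556.5 123.8] len [ 22.8 171.8  25.2 173.3] ang [ 1.658  0.062 -1.426 -3.093]
short [[470.0, 195.0], [468.0, 217.0], [604.0, 211.0], [606.0, 185.0]] c [536.9 201.9] len [ 22.8 135.3  26.  136.7] ang [ 1.625 -0.05  -1.476  3.069]
longfar [[465.0, 30.0], [465.0, 52.0]] c [465.2  40.8] len [22.5 22.5] ang [ 1.548 -1.594]
cover [[506.0, 291.0], [470.0, 435.0], [594.0, 464.0]] c [523.2 396.3] len [148.5 127.1 194.1] ang [ 1.817  0.232 -2.038]
handle [[563.0, 329.0], [540.0, 423.0]] c [551.7 376.1] len [97.6 97.6] ang [ 1.81  -1.332]
jar [[702.0, 299.0]] c [701.6 298.8] len [0.] ang [0.]
jug [[776.0, 26.0]] c [775.7  25.9] len [0.] ang [0.]
cov [597. 464.   6.]
cov [613. 321.   6.]
cov [489. 293.   6.]
cov [472. 426.   6.]
h [535. 424.  52.]
h [551. 323.  52.]
midfar [632. 125.  28.]
midnear [458. 125.  28.]
```

arm_command([
  {"tx": 48, "ty": -22, "tz": -8},
  {"tx": 48, "ty": -22, "tz": -8},
  {"tx": 48, "ty": -22, "tz": -8},
  {"tx": 48, "ty": -22, "tz": -8},
  {"tx": 48, "ty": -22, "tz": -8},
  {"tx": 48, "ty": -22, "tz": -8},
  {"tx": 48, "ty": -22},
  {"tx": 40, "ty": -22},
])

```text
schema error: expected keys hand, tx, ty, tz, wx, wy, wz
```

arm_command([
  {"tz": 0},
  {"tz": 0},
])

```text
schema error: expected keys hand, tx, ty, tz, wx, wy, wz
```

```bash
python3 - <<'E'
from h import *
f=grab('wrist','w2');s=r.sense();print(s['eef_pos'],s['tcp_rot'])
np.savez('w2',mtx=f['mtx'],world_to_cam=f['world_to_cam'])
C=np.array([557,-284]);a=.232;R=np.array([[np.cos(a),-np.sin(a)],[np.sin(a),np.cos(a)]])
for u in((-136,-125),(-136,125),(136,125),(136,-125),(-100,-95),(-100,95),(100,95),(100,-95)):print(u,proj(f,[*(C+R@u),130],True).round())
E
```

```text
[ 200.0090327  -592.00513692  231.11074022] [-3.14124524e+00 -3.66137121e-05  3.25750805e-01]
(-136, -125) [ 233. -131.]
(-136, 125) [ -5. -67.]
(136, 125) [  76. -230.]
(136, -125) [ 282. -276.]
(-100, -95) [ 204. -156.]
(-100, 95) [  25. -105.]
(100, 95) [  86. -223.]
(100, -95) [ 247. -262.]
```

View pics/w2.png

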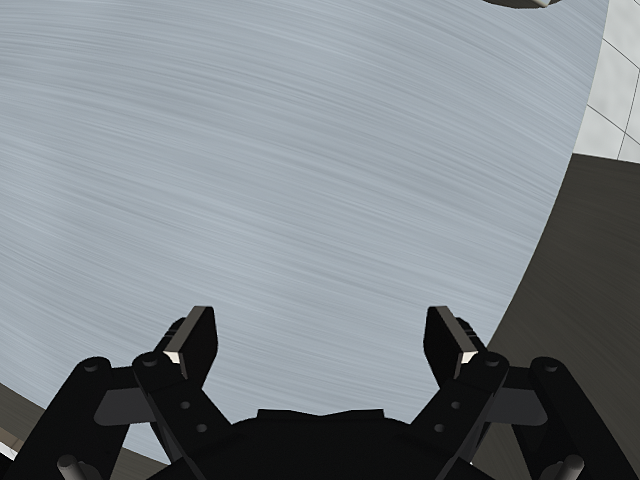

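The move was refused because every row needs all seven keys, so the picture is unchanged: bare worktop. I'll resend the full rows.

arm_command([
  {"hand": 85, "tx": 48, "ty": -22, "tz": -8, "wx": 0, "wy": 0, "wz": 0},
  {"hand": 85, "tx": 48, "ty": -22, "tz": -8, "wx": 0, "wy": 0, "wz": 0},
  {"hand": 85, "tx": 48, "ty": -22, "tz": -8, "wx": 0, "wy": 0, "wz": 0},
  {"hand": 85, "tx": 48, "ty": -22, "tz": -8, "wx": 0, "wy": 0, "wz": 0},
  {"hand": 85, "tx": 48, "ty": -22, "tz": -8, "wx": 0, "wy": 0, "wz": 0},
  {"hand": 85, "tx": 48, "ty": -22, "tz": -8, "wx": 0, "wy": 0, "wz": 0},
  {"hand": 85, "tx": 48, "ty": -22, "tz": 0, "wx": 0, "wy": 0, "wz": 0},
  {"hand": 85, "tx": 40, "ty": -22, "tz": 0, "wx": 0, "wy": 0, "wz": 0},
])

```text
clock: 1.35
eef_pos: [501.3, -303.6, 279.6]
tcp_rot: [3.141, -0.001, 0.326]
contact_force: [0.6, -1.3, 0.5]
opening: 0.995
grasp_force: 0.0
```

arm_command([
  {"hand": 85, "tx": 0, "ty": 0, "tz": 0, "wx": 0, "wy": 0, "wz": 0},
  {"hand": 85, "tx": 0, "ty": 0, "tz": 0, "wx": 0, "wy": 0, "wz": 0},
])

```text
clock: 1.6
eef_pos: [499.6, -305.2, 279.2]
tcp_rot: [3.142, 0.001, 0.326]
contact_force: [0.2, -0.5, 0.3]
opening: 0.995
grasp_force: 0.0
```

```bash
python3 - <<'E'
from h import *
f=grab('wrist','w3');s=r.sense();print(s['eef_pos'],s['tcp_rot'])
np.savez('w3',mtx=f['mtx'],world_to_cam=f['world_to_cam'])
C=np.array([557,-284]);a=.232;R=np.array([[np.cos(a),-np.sin(a)],[np.sin(a),np.cos(a)]])
for u in((-136,-125),(-136,125),(136,125),(136,-125),(-100,-95),(-100,95),(100,95),(100,-95)):print(u,proj(f,[*(C+R@u),130],True).round())
E
```

```text
[ 499.30189031 -305.64398569  279.20966522] [3.14151745e+00 4.78004663e-04 3.25450069e-01]
(-136, -125) [441. 318.]
(-136, 125) [168. 293.]
(136, 125) [183. -17.]
(136, -125) [485.  13.]
(-100, -95) [418. 279.]
(-100, 95) [198. 260.]
(100, 95) [212.  21.]
(100, -95) [449.  44.]
```

View pics/w3.png

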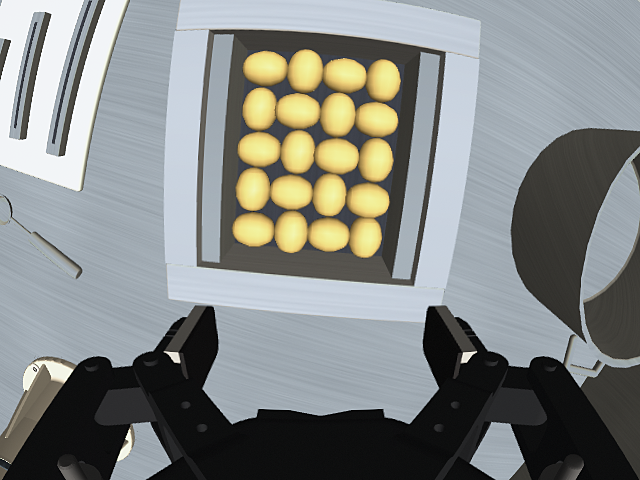

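The wrist picture shows the whole warmer. The well's deck corners are at (197,264), (413,285), (445,52) and (210,30), and the outer corners at (168,299), (442,322) and (480,20).

```bash
python3 - <<'E'
from h import *
f=dict(np.load('w3.npz'))
def fit(M,P):
    M=np.array(M,float);P=np.array(P);m=M.mean(0);p=P.mean(0);a=M-m;b=P-p
    t=np.arctan2((a[:,0]*b[:,1]-a[:,1]*b[:,0]).sum(),(a*b).sum());R=np.array([[np.cos(t),-np.sin(t)],[np.sin(t),np.cos(t)]])
    c=p-R@m;print('c',c.round(1),'yaw',t.round(3),'res',(P-M@R.T-c).round(1).tolist())
px=[(197,264),(413,285),(445,52),(210,30),(168,299),(442,322),(480,20)]
M=[(-100,95),(-100,-95),(100,-95),(100,95),(-136,125),(-136,-125),(136,-125)]
P=[onplane(f,p,130,True)[:2] for p in px]
fit(M[:4],P[:4]);fit(M,P)
E
```

```text
c [ 550.2 -283.5] yaw 0.229 res [[2.2, -0.8], [0.9, 1.4], [-1.6, 1.0], [-1.5, -1.6]]
c [ 550.4 -283.8] yaw 0.236 res [[2.5, 0.3], [-0.0, 2.2], [-2.3, 0.5], [-0.9, -1.7], [1.2, -0.2], [2.3, -2.4], [-2.7, 1.4]]
```

arm_command([
  {"hand": 85, "tx": 19, "ty": -49, "tz": 0, "wx": 0, "wy": 0, "wz": 0.034},
  {"hand": 85, "tx": 17, "ty": -49, "tz": 0, "wx": 0, "wy": 0, "wz": 0.034},
  {"hand": 85, "tx": 15, "ty": -49, "tz": 0, "wx": 0, "wy": 0, "wz": 0.034},
  {"hand": 85, "tx": 13, "ty": -49, "tz": 0, "wx": 0, "wy": 0, "wz": 0.034},
  {"hand": 85, "tx": 10, "ty": -50, "tz": 0, "wx": 0, "wy": 0, "wz": 0.034},
  {"hand": 85, "tx": 8, "ty": -50, "tz": 0, "wx": 0, "wy": 0, "wz": 0.034},
  {"hand": 85, "tx": 6, "ty": -50, "tz": 0, "wx": 0, "wy": 0, "wz": 0.034},
  {"hand": 85, "tx": 4, "ty": -50, "tz": 0, "wx": 0, "wy": 0, "wz": 0.032},
])

```text
clock: 2.65
eef_pos: [508.2, 103.5, 279.5]
tcp_rot: [3.141, -0.001, 0.053]
contact_force: [0.9, 0.4, -0.2]
opening: 0.996
grasp_force: 0.0
```

arm_command([
  {"hand": 60, "tx": 0, "ty": -30, "tz": 20, "wx": 0, "wy": 0, "wz": 0},
  {"hand": 60, "tx": 0, "ty": 0, "tz": 20, "wx": 0, "wy": 0, "wz": 0},
  {"hand": 60, "tx": 0, "ty": 0, "tz": 0, "wx": 0, "wy": 0, "wz": 0},
  {"hand": 60, "tx": 0, "ty": 0, "tz": 0, "wx": 0, "wy": 0, "wz": 0},
])

```text
clock: 3.15
eef_pos: [507.1, 132.3, 240.0]
tcp_rot: [-3.142, -0.001, 0.054]
contact_force: [-0.1, -0.5, 0.1]
opening: 0.701
grasp_force: 0.0
```

```bash
python3 - <<'E'
from h import *
f=grab('wrist','b4');s=r.sense();print(s['eef_pos'],s['tcp_rot'])
np.savez('b4',mtx=f['mtx'],world_to_cam=f['world_to_cam'])
im=f['image'];hsv=cv2.cvtColor(im,cv2.COLOR_RGB2HSV)
w=((hsv[...,1]<25)&(hsv[...,2]>215)).astype(np.uint8)
cs,_=cv2.findContours(w,cv2.RETR_EXTERNAL,2);b=max(cs,key=cv2.contourArea);print('board',cv2.boundingRect(b))
m=np.zeros_like(w);cv2.fillPoly(m,[cv2.convexHull(b)],1)
g=((hsv[...,2]<200)&(m>0)).astype(np.uint8)
cs,_=cv2.findContours(g,cv2.RETR_EXTERNAL,2)
for c in cs:
    if cv2.contourArea(c)>150:
        P=np.array([onplane(f,p,28,True)[:2] for p in c[:,0]],np.float32);print(cv2.boundingRect(c),cv2.minAreaRect(P))
E
```

```text
[507.25425293 132.43848156 240.23661578] [-3.14145453e+00 -1.29109223e-03  5.43499077e-02]
board (210, 33, 247, 260)
(231, 113, 34, 138) ((530.3356323242188, 205.4754638671875), (26.107072830200195, 135.0510711669922), 87.72003173828125)
(315, 74, 27, 179) ((551.57421875, 127.37397766113281), (173.6707305908203, 24.474327087402344), 3.518120765686035)
(392, 47, 41, 215) ((566.1868896484375, 46.05384826660156), (214.0884246826172, 27.051301956176758), 0.5372198224067688)
```

View pics/b4.png

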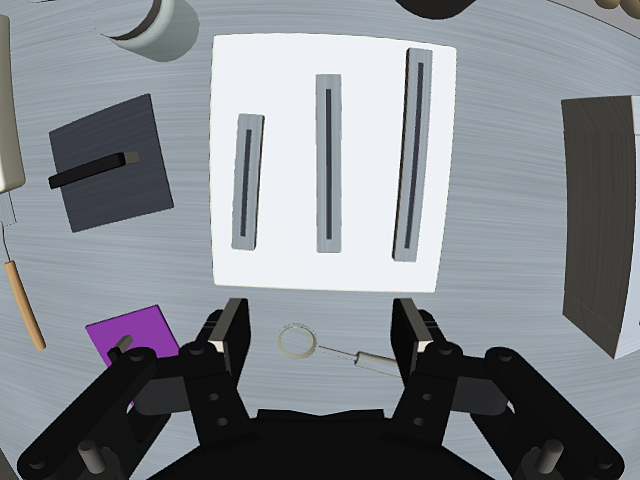

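The wrist picture shows the three bars clear of one another, with the middle one spanning rows 74–252 at column 328. The cover's corners are at (50,131), (150,95), (173,207) and (73,232). Wrist and scene differ by about 5 mm in x, so I'll use the saved side picture as a third opinion.

```bash
python3 - <<'E'
from h import *
f=dict(np.load('b4.npz'));s=grab('side')
P=np.array([onplane(f,p,6,True)[:2] for p in((50,131),(150,95),(173,207),(73,232))]);print('cov wrist',P.round(),P.mean(0),np.hypot(*np.diff(P,axis=0).T))
print('cov handle wrist',onplane(f,(54,181),53,True),onplane(f,(133,155),53,True))
im=cv2.imread('pics/side0.png')[:,:,::-1];hsv=cv2.cvtColor(im,cv2.COLOR_RGB2HSV)
def cont(mask,box,z,n):
    m=np.zeros(mask.shape,np.uint8);x,y,w,h=box;m[y:y+h,x:x+w]=mask[y:y+h,x:x+w]
    c=max(cv2.findContours(m,cv2.RETR_EXTERNAL,2)[0],key=cv2.contourArea)
    P=np.array([onplane(s,p,z)[:2] for p in c[:,0]],np.float32);print(n,cv2.boundingRect(c),cv2.minAreaRect(P),P.min(0),P.max(0))
v=hsv[...,2]
cont((v<160).astype(np.uint8),(278,234,32,55),28,'mid side')
cont((v<160).astype(np.uint8),(253,245,20,48),28,'short side')
cont((v<85).astype(np.uint8),(155,245,80,55),6,'cov side')
E
```

```text
cov wrist [[591. 464.]
 [621. 320.]
 [499. 292.]
 [465. 435.]] [544.2039142  377.64821175] [146.96061653 125.14285728 147.1822029 ]
cov handle wrist [535.15624986 419.22247107  53.        ] [559.26204774 314.5839093   53.        ]
mid side (289, 239, 11, 38) ((555.24951171875, 127.44879150390625), (146.7093048095703, 9.475543975830078), 3.6732778549194336) [482.20227 119.29403] [628.40375 134.91171]
short side (261, 251, 4, 30) ((531.9522705078125, 206.46694946289062), (7.530810356140137, 109.58920288085938), 87.44918823242188) [477.16583 201.33379] [586.74713 212.49478]
cov side (170, 255, 41, 14) ((591.6454467773438, 387.84002685546875), (26.131595611572266, 103.95924377441406), 13.188976287841797) [569.47406 338.7343 ] [612.62933 438.96805]
```

Side gives groove centre x≈555, so I'll take the bar at (554,126), yaw 0.06, and the warmer at (553,-284), yaw 0.233. Descending to the bar.

arm_command([
  {"hand": 50, "tx": 23, "ty": 4.5, "tz": 30, "wx": 0, "wy": 0, "wz": -0.005},
  {"hand": 50, "tx": 23.4, "ty": 4.4, "tz": 40, "wx": 0, "wy": 0, "wz": 0},
  {"hand": 50, "tx": 0, "ty": 0, "tz": 45, "wx": 0, "wy": 0, "wz": 0},
  {"hand": 50, "tx": 0, "ty": 0, "tz": 40, "wx": 0, "wy": 0, "wz": 0},
  {"hand": 50, "tx": 0, "ty": 0, "tz": 30, "wx": 0, "wy": 0, "wz": 0},
  {"hand": 50, "tx": 0, "ty": 0, "tz": 22, "wx": 0, "wy": 0, "wz": 0},
  {"hand": 50, "tx": 0, "ty": 0, "tz": 12, "wx": 0, "wy": 0, "wz": 0},
  {"hand": 50, "tx": 0, "ty": 0, "tz": 8, "wx": 0, "wy": 0, "wz": 0},
])

```text
clock: 4.25
eef_pos: [554.0, 126.9, 12.4]
tcp_rot: [-3.141, -0.001, 0.06]
contact_force: [-0.2, -0.5, -1.0]
opening: 0.585
grasp_force: 0.0
```

arm_command([
  {"hand": 50, "tx": 0, "ty": 0, "tz": 0, "wx": 0, "wy": 0, "wz": 0},
  {"hand": 35, "tx": 0, "ty": 0, "tz": 0, "wx": 0, "wy": 0, "wz": 0},
  {"hand": 15, "tx": 0, "ty": 0, "tz": 0, "wx": 0, "wy": 0, "wz": 0},
  {"hand": 10, "tx": 0, "ty": 0, "tz": 0, "wx": 0, "wy": 0, "wz": 0},
  {"hand": 10, "tx": 0, "ty": 0, "tz": 0, "wx": 0, "wy": 0, "wz": 0},
  {"hand": 10, "tx": 0, "ty": 0, "tz": 0, "wx": 0, "wy": 0, "wz": 0},
  {"hand": 10, "tx": 0, "ty": 0, "tz": 0, "wx": 0, "wy": 0, "wz": 0},
], squeeze=50)

```text
clock: 5.12
eef_pos: [554.1, 127.2, 13.2]
tcp_rot: [-3.141, -0.001, 0.061]
contact_force: [-0.3, -1.6, 6.3]
opening: 0.267
grasp_force: 50.1
```

arm_command([
  {"hand": 10, "tx": 0, "ty": 0, "tz": -10, "wx": 0, "wy": 0, "wz": 0},
  {"hand": 10, "tx": 0, "ty": 0, "tz": -25, "wx": 0, "wy": 0, "wz": 0},
  {"hand": 10, "tx": 0, "ty": 0, "tz": -40, "wx": 0, "wy": 0, "wz": 0},
  {"hand": 10, "tx": 0, "ty": 0, "tz": -40, "wx": 0, "wy": 0, "wz": 0},
  {"hand": 10, "tx": 0, "ty": 0, "tz": -40, "wx": 0, "wy": 0, "wz": 0},
  {"hand": 10, "tx": 0, "ty": 0, "tz": -32, "wx": 0, "wy": 0, "wz": 0},
  {"hand": 10, "tx": 0, "ty": 0, "tz": 0, "wx": 0, "wy": 0, "wz": 0},
  {"hand": 10, "tx": 0, "ty": 0, "tz": 0, "wx": 0, "wy": 0, "wz": 0},
])

```text
clock: 6.12
eef_pos: [552.6, 126.9, 198.4]
tcp_rot: [3.141, 0.001, 0.061]
contact_force: [-0.3, 0.2, -2.6]
opening: 0.26
grasp_force: 49.3
```

```bash
python3 - <<'E'
from h import *
f=grab('wrist','g5');s=r.sense();print(s['eef_pos'],s['tcp_rot'],s['opening'],s['grasp_force'],s['contact_force'])
p=s['eef_pos'];y=s['tcp_rot'][2];X=np.array([np.cos(y),np.sin(y),0])
for k in(88,-88,0):print(k,proj(f,p+k*X+[0,0,15],True).round(1))
g=grab('scene','g5s')
for k in(88,-88,0):print(k,proj(g,p+k*X+[0,0,15]).round(1))
im=f['image'];cr=cv2.resize(im[150:460,200:440],None,fx=1.6,fy=1.6)
p0=proj(g,p).astype(int);a=g['image'][p0[1]-75:p0[1]+75,p0[0]-75:p0[0]+75];print(p0)
a=cv2.resize(a,(400,400));o=np.zeros((500,800,3),np.uint8);o[:cr.shape[0],:cr.shape[1]]=cr;o[:400,400:]=a
cv2.imwrite('pics/g5c.png',o[:,:,::-1])
E
```

```text
[552.38095055 126.85359228 197.93967686] [3.14124936e+00 2.25492323e-03 6.08465685e-02] 0.27062356554917816 49.31808114051819 [-0.52297914  0.71998707 -2.25979969]
88 [320.5  88.3]
-88 [320.4 470.1]
0 [320.5 327.1]
88 [368.8 202.4]
-88 [327.8 156.2]
0 [346.9 177.7]
[346 184]
```

View pics/g5c.png

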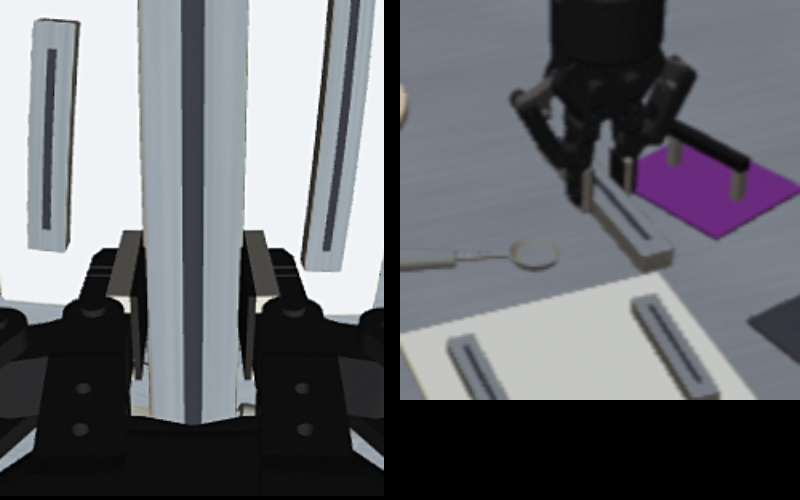

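The bar is held squarely and centred between the pads, and both neighbours are still in place. Next I'll measure where its front end sits relative to the TCP.

```bash
python3 - <<'E'
from h import *
f=grab('wrist');g=grab('scene');s=r.sense();p=s['eef_pos'];y=s['tcp_rot'][2]
v=cv2.cvtColor(f['image'],cv2.COLOR_RGB2GRAY).astype(int)
for c in(308,320,332):print(c,[(k,v[k,c]) for k in range(60,130,3)])
for row in range(80,106,4):
    for h in(13,15,17):
        q=onplane(f,(320,row),p[2]+h,True);print(row,h,((q-p)[:2]@[np.cos(y),np.sin(y)]).round(1),end=' | ')
print()
gm=cv2.cvtColor(g['image'],cv2.COLOR_RGB2GRAY).astype(int)
print(gm[190:216,352:378:2])
E
```

```text
308 [(60, np.int64(163)), (63, np.int64(165)), (66, np.int64(163)), (69, np.int64(245)), (72, np.int64(242)), (75, np.int64(242)), (78, np.int64(242)), (81, np.int64(242)), (84, np.int64(242)), (87, np.int64(242)), (90, np.int64(242)), (93, np.int64(243)), (96, np.int64(166)), (99, np.int64(166)), (102, np.int64(167)), (105, np.int64(168)), (108, np.int64(167)), (111, np.int64(167)), (114, np.int64(166)), (117, np.int64(168)), (120, np.int64(168)), (123, np.int64(168)), (126, np.int64(167)), (129, np.int64(167))]
320 [(60, np.int64(164)), (63, np.int64(169)), (66, np.int64(163)), (69, np.int64(244)), (72, np.int64(242)), (75, np.int64(242)), (78, np.int64(242)), (81, np.int64(242)), (84, np.int64(242)), (87, np.int64(242)), (90, np.int64(242)), (93, np.int64(242)), (96, np.int64(162)), (99, np.int64(158)), (102, np.int64(158)), (105, np.int64(159)), (108, np.int64(158)), (111, np.int64(159)), (114, np.int64(160)), (117, np.int64(158)), (120, np.int64(158)), (123, np.int64(159)), (126, np.int64(159)), (129, np.int64(159))]
332 [(60, np.int64(167)), (63, np.int64(171)), (66, np.int64(1
[... 1467 characters left out ...]
70 103 126 126 122 118  84  79 117 124]
 [124 122  82  69  77 122 122  84  76  72  74 116 123]
 [124 124 103  71  70  79  78  72  68  72  75 116 123]
 [124 124 122  75  71  73  68  71  69  68  73 118 125]
 [123 122 123  80  70  71  69  71  70  66  74 123 125]
 [124 123 122  99  71  71  68  69  68  67  82 125 125]
 [123 122 122 119  82  70  65  66  74  88 113 126 126]
 [121 122 122 124 105  69  74  97 108 122 125 126 125]
 [123 123 122 123 120 102 135 185 144 124 125 123 124]
 [122 122 124 130 148 191 194 198 171 123 124 125 125]
 [125 127 153 192 193 198 197 197 194 131 124 124 123]
 [153 193 194 198 197 197 197 197 198 159 122 122 123]
 [194 198 197 197 197 197 197 197 197 188 124 123 124]]
```

The wrist view puts the held bar's centre 3 mm behind the TCP and scene says about 2 mm, so the wrist calibration holds. I'll take the warmer at (551,-284), yaw 0.232. Carrying the bar over.

arm_command([
  {"hand": 10, "tx": -3.3, "ty": 40, "tz": 0, "wx": 0, "wy": 0, "wz": 0},
  {"hand": 10, "tx": -3.3, "ty": 55, "tz": 0, "wx": 0, "wy": 0, "wz": 0},
  {"hand": 10, "tx": -3.3, "ty": 55, "tz": 0, "wx": 0, "wy": 0, "wz": 0},
  {"hand": 10, "tx": -3.3, "ty": 55, "tz": 0, "wx": 0, "wy": 0, "wz": 0},
  {"hand": 10, "tx": -3.3, "ty": 55, "tz": 0, "wx": 0, "wy": 0, "wz": 0},
  {"hand": 10, "tx": -3.3, "ty": 55, "tz": 0, "wx": 0, "wy": 0, "wz": 0},
  {"hand": 10, "tx": -3.3, "ty": 55, "tz": 0, "wx": 0, "wy": 0, "wz": 0},
  {"hand": 10, "tx": -3, "ty": 42.5, "tz": 0, "wx": 0, "wy": 0, "wz": 0},
])

```text
clock: 7.32
eef_pos: [551.9, -288.4, 198.3]
tcp_rot: [-3.141, 0.001, 0.06]
contact_force: [1.0, 0.4, -2.2]
opening: 0.266
grasp_force: 49.5
```

arm_command([
  {"hand": 10, "tx": 0, "ty": 0, "tz": 0, "wx": 0, "wy": 0, "wz": 0.175},
  {"hand": 10, "tx": 0, "ty": 0, "tz": 0, "wx": 0, "wy": 0, "wz": 0.175},
  {"hand": 10, "tx": 0, "ty": 0, "tz": 0, "wx": 0, "wy": 0, "wz": 0.175},
  {"hand": 10, "tx": 0, "ty": 0, "tz": 0, "wx": 0, "wy": 0, "wz": 0.175},
  {"hand": 10, "tx": 0, "ty": 0, "tz": 0, "wx": 0, "wy": 0, "wz": 0.175},
  {"hand": 10, "tx": 0, "ty": 0, "tz": 0, "wx": 0, "wy": 0, "wz": 0.175},
  {"hand": 10, "tx": 0, "ty": 0, "tz": 0, "wx": 0, "wy": 0, "wz": 0.175},
  {"hand": 10, "tx": 0, "ty": 0, "tz": 0, "wx": 0, "wy": 0, "wz": 0.175},
])

```text
clock: 8.32
eef_pos: [552.0, -286.0, 198.2]
tcp_rot: [3.14, 0.001, -1.345]
contact_force: [0.0, -0.0, -2.2]
opening: 0.27
grasp_force: 49.6
```

arm_command([
  {"hand": 10, "tx": 0, "ty": 0, "tz": 0, "wx": 0, "wy": 0, "wz": 0},
  {"hand": 10, "tx": 0, "ty": 0, "tz": 0, "wx": 0, "wy": 0, "wz": 0},
])

```text
clock: 8.57
eef_pos: [552.3, -286.2, 198.8]
tcp_rot: [3.141, 0.001, -1.335]
contact_force: [-1.1, -0.1, -1.2]
opening: 0.263
grasp_force: 49.6
```

```bash
python3 - <<'E'
from h import *
f=grab('wrist','p6');s=r.sense();p=s['eef_pos'];print(p,s['tcp_rot'],s['opening'])
C=np.array([551,-284]);a=.232;R=np.array([[np.cos(a),-np.sin(a)],[np.sin(a),np.cos(a)]])
for u in((-100,-95),(-100,95),(100,95),(100,-95),(-12,-95),(12,-95)):print(u,proj(f,[*(C+R@u),130],True).round())
E
```

```text
[ 552.28621989 -286.19506699  198.87034721] [ 3.14109423e+00  4.26944489e-04 -1.33604007e+00] 0.2649826624684044
(-100, -95) [487. 111.]
(-100, 95) [453. 383.]
(100, 95) [183. 382.]
(100, -95) [150. 111.]
(-12, -95) [340. 101.]
(12, -95) [297. 101.]
```

View pics/p6.png

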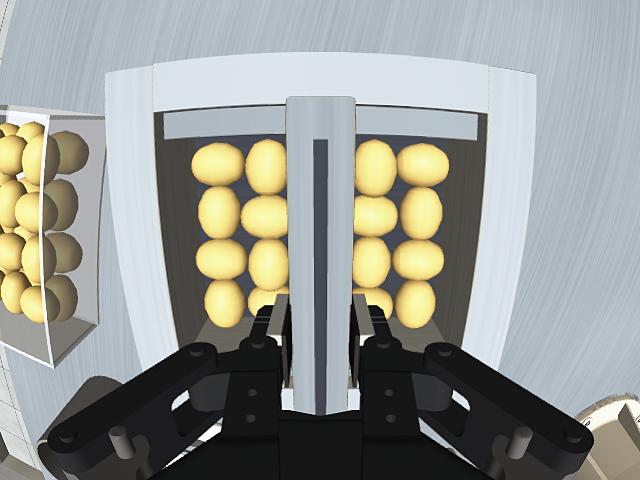

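The wrist picture shows the bar square across the well's middle. The far well corners are at (153,112) and (489,113), within 2–3 px of prediction. Lowering.

arm_command([
  {"hand": 10, "tx": -1.3, "ty": 0, "tz": 15, "wx": 0, "wy": 0, "wz": 0},
  {"hand": 10, "tx": 0, "ty": 0, "tz": 20, "wx": 0, "wy": 0, "wz": 0},
  {"hand": 10, "tx": 0, "ty": 0, "tz": 20, "wx": 0, "wy": 0, "wz": 0},
  {"hand": 10, "tx": 0, "ty": 0, "tz": 12, "wx": 0, "wy": 0, "wz": 0},
  {"hand": 10, "tx": 0, "ty": 0, "tz": 7, "wx": 0, "wy": 0, "wz": 0},
  {"hand": 10, "tx": 0, "ty": 0, "tz": 4, "wx": 0, "wy": 0, "wz": 0},
  {"hand": 10, "tx": 0, "ty": 0, "tz": 2, "wx": 0, "wy": 0, "wz": 0},
  {"hand": 10, "tx": 0, "ty": 0, "tz": 0, "wx": 0, "wy": 0, "wz": 0},
])

```text
clock: 9.62
eef_pos: [552.4, -285.1, 119.6]
tcp_rot: [-3.141, -0.0, -1.339]
contact_force: [0.0, 0.8, -1.1]
opening: 0.266
grasp_force: 49.6
```

arm_command([
  {"hand": 10, "tx": 0, "ty": 0, "tz": 1, "wx": 0, "wy": 0, "wz": 0},
  {"hand": 10, "tx": 0, "ty": 0, "tz": 1, "wx": 0, "wy": 0, "wz": 0},
  {"hand": 10, "tx": 0, "ty": 0, "tz": 1, "wx": 0, "wy": 0, "wz": 0},
  {"hand": 10, "tx": 0, "ty": 0, "tz": 0, "wx": 0, "wy": 0, "wz": 0},
])

```text
clock: 10.12
eef_pos: [552.1, -285.0, 116.2]
tcp_rot: [3.141, 0.0, -1.339]
contact_force: [-0.6, 0.6, -3.4]
opening: 0.261
grasp_force: 49.6
```

arm_command([
  {"hand": 10, "tx": 0, "ty": 0, "tz": 0.8, "wx": 0, "wy": 0, "wz": 0},
  {"hand": 10, "tx": 0, "ty": 0, "tz": 0.8, "wx": 0, "wy": 0, "wz": 0},
  {"hand": 10, "tx": 0, "ty": 0, "tz": 0, "wx": 0, "wy": 0, "wz": 0},
])

```text
clock: 10.5
eef_pos: [552.2, -285.0, 115.2]
tcp_rot: [-3.141, -0.0, -1.339]
contact_force: [-1.8, 2.0, 4.9]
opening: 0.267
grasp_force: 50.4
```

It touched down at the expected height, so I'm releasing and lifting.

arm_command([
  {"hand": 26, "tx": 0, "ty": 0, "tz": 0, "wx": 0, "wy": 0, "wz": 0},
  {"hand": 35, "tx": 0, "ty": 0, "tz": 0, "wx": 0, "wy": 0, "wz": 0},
  {"hand": 45, "tx": 0, "ty": 0, "tz": 0, "wx": 0, "wy": 0, "wz": 0},
  {"hand": 45, "tx": 0, "ty": 0, "tz": 0, "wx": 0, "wy": 0, "wz": 0},
  {"hand": 45, "tx": 0, "ty": 0, "tz": -10, "wx": 0, "wy": 0, "wz": 0},
  {"hand": 45, "tx": 0, "ty": 0, "tz": -40, "wx": 0, "wy": 0, "wz": 0},
  {"hand": 45, "tx": 0, "ty": 0, "tz": -40, "wx": 0, "wy": 0, "wz": 0},
  {"hand": 45, "tx": 0, "ty": 0, "tz": -40, "wx": 0, "wy": 0, "wz": 0},
])

```text
clock: 11.5
eef_pos: [552.1, -285.0, 246.7]
tcp_rot: [-3.141, -0.0, -1.339]
contact_force: [0.8, -0.7, -0.1]
opening: 0.531
grasp_force: 0.0
```

```bash
python3 - <<'E'
from h import *
f=grab('wrist','p7');g=grab('scene','p7s');s=r.sense();print(s['eef_pos'],s['tcp_rot'],s['qpos'])
C=np.array([551,-284]);a=.232;R=np.array([[np.cos(a),-np.sin(a)],[np.sin(a),np.cos(a)]])
v=cv2.cvtColor(f['image'],cv2.COLOR_RGB2GRAY)
# bar ends/groove: dark groove pixels near the expected line
hsv=cv2.cvtColor(f['image'],cv2.COLOR_RGB2HSV)
q=[proj(f,[*(C+R@u),130],True) for u in((-14,-100),(14,-100),(14,0),(-14,0))]
m=np.zeros(v.shape,np.uint8);cv2.fillPoly(m,[np.int32(q)],1)
d=((v<110)&(hsv[...,1]<120)&(m>0)).astype(np.uint8)
cs,_=cv2.findContours(d,cv2.RETR_EXTERNAL,2)
for c in sorted(cs,key=cv2.contourArea)[-3:]:
    P=np.array([R.T@(onplane(f,p,130,True)[:2]-C) for p in c[:,0]],np.float32);print(cv2.boundingRect(c),P.min(0),P.max(0),cv2.minAreaRect(P)[2])
for y in range(-110,-60,2):
    row=[v[tuple(proj(f,[*(C+R@(x,y)),130],True).round().astype(int)[::-1])] for x in(-30,-9,9,30)];print(y,*row,end=' | ')
E
```

```text
[ 554.51993352 -286.23316617  250.51039642] [-3.13512652 -0.00558971 -1.3391924 ] [-4.78902031e-01  3.29984859e-01  1.62213516e+00 -2.13800786e-05
  1.18092542e+00  2.43107666e+00]
(299, 206, 5, 25) [ 11.050581 -24.943205] [14.0869255 -7.40711  ] 89.16744995117188
(298, 167, 6, 35) [ 10.778849 -52.604477] [ 14.445313 -28.537363] 89.3530502319336
(317, 138, 7, 102) [ -3.153429 -72.72258 ] [ 1.1495322  -0.67255336] 0.04927029460668564
-110 223 224 224 224 | -108 223 223 224 224 | -106 222 224 224 224 | -104 222 223 223 224 | -102 222 223 224 224 | -100 222 224 223 225 | -98 223 224 224 224 | -96 223 225 225 225 | -94 145 198 201 158 | -92 194 182 180 189 | -90 186 186 183 181 | -88 187 171 176 182 | -86 187 186 184 182 | -84 187 185 183 182 | -82 186 186 183 182 | -80 187 185 184 183 | -78 194 185 183 186 | -76 72 185 185 67 | -74 69 184 185 118 | -72 181 185 184 208 | -70 223 185 185 228 | -68 231 185 183 236 | -66 233 185 183 239 | -64 235 185 182 241 | -62 237 185 183 243 |
```

The bar lies within about 1 mm and 0.1° of the wanted pose (end at y≈-88, groove centre at x≈-1). Now I turn the wrist and go to the cover.

arm_command([
  {"hand": 45, "tx": 0, "ty": 0, "tz": 0, "wx": 0, "wy": 0, "wz": -0.185},
  {"hand": 45, "tx": 0, "ty": 0, "tz": 0, "wx": 0, "wy": 0, "wz": -0.185},
  {"hand": 45, "tx": 0, "ty": 0, "tz": 0, "wx": 0, "wy": 0, "wz": -0.185},
  {"hand": 45, "tx": 0, "ty": 0, "tz": 0, "wx": 0, "wy": 0, "wz": -0.185},
  {"hand": 45, "tx": 0, "ty": 0, "tz": 0, "wx": 0, "wy": 0, "wz": -0.185},
  {"hand": 45, "tx": 0, "ty": 0, "tz": 0, "wx": 0, "wy": 0, "wz": -0.185},
  {"hand": 45, "tx": 0, "ty": 0, "tz": 0, "wx": 0, "wy": 0, "wz": -0.185},
  {"hand": 45, "tx": 0, "ty": 0, "tz": 0, "wx": 0, "wy": 0, "wz": -0.185},
])

```text
clock: 12.6
eef_pos: [552.0, -284.9, 244.6]
tcp_rot: [-3.141, 0.0, 0.147]
contact_force: [-0.6, -0.3, 0.8]
opening: 0.528
grasp_force: 0.0
```

arm_command([
  {"hand": 45, "tx": 0, "ty": 0, "tz": 0, "wx": 0, "wy": 0, "wz": -0.185},
  {"hand": 45, "tx": 0, "ty": 0, "tz": 0, "wx": 0, "wy": 0, "wz": -0.185},
  {"hand": 45, "tx": 0, "ty": 0, "tz": 0, "wx": 0, "wy": 0, "wz": -0.185},
  {"hand": 45, "tx": 0, "ty": 0, "tz": 0, "wx": 0, "wy": 0, "wz": -0.185},
  {"hand": 45, "tx": 0, "ty": 0, "tz": 0, "wx": 0, "wy": 0, "wz": -0.185},
  {"hand": 45, "tx": 0, "ty": 0, "tz": 0, "wx": 0, "wy": 0, "wz": -0.185},
  {"hand": 45, "tx": 0, "ty": 0, "tz": 0, "wx": 0, "wy": 0, "wz": -0.185},
  {"hand": 45, "tx": 0, "ty": 0, "tz": 0, "wx": 0, "wy": 0, "wz": -0.185},
])

```text
clock: 13.6
eef_pos: [551.9, -284.9, 244.6]
tcp_rot: [-3.141, -0.0, 1.627]
contact_force: [-0.1, -0.7, 0.4]
opening: 0.524
grasp_force: 0.0
```

arm_command([
  {"hand": 60, "tx": 0, "ty": 0, "tz": 0, "wx": 0, "wy": 0, "wz": -0.182},
  {"hand": 60, "tx": 30, "ty": 7.5, "tz": 0, "wx": 0, "wy": 0, "wz": 0},
  {"hand": 60, "tx": 48, "ty": 12.5, "tz": 0, "wx": 0, "wy": 0, "wz": 0},
  {"hand": 60, "tx": 50, "ty": 13, "tz": 0, "wx": 0, "wy": 0, "wz": 0},
  {"hand": 60, "tx": 50, "ty": 13, "tz": 0, "wx": 0, "wy": 0, "wz": 0},
  {"hand": 60, "tx": 50, "ty": 13, "tz": 0, "wx": 0, "wy": 0, "wz": 0},
  {"hand": 60, "tx": 50, "ty": 13, "tz": 0, "wx": 0, "wy": 0, "wz": 0},
  {"hand": 60, "tx": 50, "ty": 13, "tz": 0, "wx": 0, "wy": 0, "wz": 0},
])

```text
clock: 14.6
eef_pos: [559.2, 55.4, 244.8]
tcp_rot: [3.141, 0.0, 1.803]
contact_force: [0.2, 0.1, 0.9]
opening: 0.701
grasp_force: 0.0
```

arm_command([
  {"hand": 60, "tx": 50, "ty": 13, "tz": 0, "wx": 0, "wy": 0, "wz": 0},
  {"hand": 60, "tx": 50, "ty": 13, "tz": 0, "wx": 0, "wy": 0, "wz": 0},
  {"hand": 60, "tx": 50, "ty": 13, "tz": 0, "wx": 0, "wy": 0, "wz": 0},
  {"hand": 60, "tx": 50, "ty": 13, "tz": 0, "wx": 0, "wy": 0, "wz": 0},
  {"hand": 60, "tx": 50, "ty": 13, "tz": 0, "wx": 0, "wy": 0, "wz": 0},
  {"hand": 60, "tx": 7, "ty": 0, "tz": 0, "wx": 0, "wy": 0, "wz": 0},
  {"hand": 60, "tx": 0, "ty": 0, "tz": 0, "wx": 0, "wy": 0, "wz": 0},
  {"hand": 60, "tx": 0, "ty": 0, "tz": 0, "wx": 0, "wy": 0, "wz": 0},
])

```text
clock: 15.6
eef_pos: [563.6, 317.4, 244.7]
tcp_rot: [-3.141, 0.0, 1.802]
contact_force: [0.1, 1.2, 0.2]
opening: 0.704
grasp_force: 0.0
```

```bash
python3 - <<'E'
from h import *
f=grab('wrist','c8');s=r.sense();p=s['eef_pos'];print(p,s['tcp_rot'])
hsv=cv2.cvtColor(f['image'],cv2.COLOR_RGB2HSV);v=hsv[...,2]
Q=[proj(f,[*c,6],True).round() for c in((506,291),(470,435),(594,464),(630,320))];print(Q)
d=((v<110)).astype(np.uint8);d[305:]=0
cs,_=cv2.findContours(d,cv2.RETR_EXTERNAL,2)
for c in cs:
    if cv2.contourArea(c)>500:
        P=np.array([onplane(f,q,6,True)[:2] for q in c[:,0]],np.float32);print('cov?',cv2.boundingRect(c),cv2.contourArea(c),cv2.minAreaRect(P))
d=((v<32)).astype(np.uint8);d[305:]=0
cs,_=cv2.findContours(d,cv2.RETR_EXTERNAL,2)
for c in cs:
    if cv2.contourArea(c)>150:
        P=np.array([onplane(f,q,53,True)[:2] for q in c[:,0]],np.float32);print('handle?',cv2.boundingRect(c),cv2.contourArea(c),cv2.minAreaRect(P))
E
```

```text
[563.76524173 317.40266183 244.78342045] [-3.14147149e+00  3.35329553e-04  1.80148605e+00]
[array([263., 220.]), array([259.,  78.]), array([385.,  78.]), array([384., 220.])]
cov? (534, 123, 101, 131) 2414.5 ((906.151611328125, 414.24151611328125), (192.2257080078125, 109.75638580322266), 60.7768440246582)
cov? (515, 111, 34, 114) 504.5 ((778.5245971679688, 423.572265625), (34.906005859375, 134.99330139160156), 6.782362461090088)
cov? (38, 106, 91, 37) 1231.5 ((263.50469970703125, 355.7586975097656), (138.80848693847656, 22.55755615234375), 21.025861740112305)
cov? (254, 72, 128, 144) 17758.5 ((544.1543579101562, 381.101318359375), (129.28567504882812, 148.6365966796875), 13.440247535705566)
handle? (39, 107, 76, 36) 956.5 ((290.5016784667969, 358.77630615234375), (104.89869689941406, 15.123061180114746), 21.05381965637207)
```

The cover is at (544,381), yaw 0.235, measuring 129×149 mm, which matches its given size. Descending on the handle.

arm_command([
  {"hand": 55, "tx": 33, "ty": -2.3, "tz": 25, "wx": 0, "wy": 0, "wz": -0.004},
  {"hand": 55, "tx": 32.8, "ty": -2, "tz": 35, "wx": 0, "wy": 0, "wz": 0},
  {"hand": 55, "tx": 0, "ty": 0, "tz": 42, "wx": 0, "wy": 0, "wz": 0},
  {"hand": 55, "tx": 0, "ty": 0, "tz": 40, "wx": 0, "wy": 0, "wz": 0},
  {"hand": 55, "tx": 0, "ty": 0, "tz": 32, "wx": 0, "wy": 0, "wz": 0},
  {"hand": 55, "tx": 0, "ty": 0, "tz": 24, "wx": 0, "wy": 0, "wz": 0},
  {"hand": 55, "tx": 0, "ty": 0, "tz": 14, "wx": 0, "wy": 0, "wz": 0},
  {"hand": 55, "tx": 0, "ty": 0, "tz": 6, "wx": 0, "wy": 0, "wz": 0},
])

```text
clock: 16.65
eef_pos: [544.4, 381.1, 26.4]
tcp_rot: [-3.141, 0.0, 1.806]
contact_force: [-0.1, -0.3, 1.3]
opening: 0.642
grasp_force: 0.0
```

arm_command([
  {"hand": 40, "tx": 0, "ty": 0, "tz": 0, "wx": 0, "wy": 0, "wz": 0},
  {"hand": 25, "tx": 0, "ty": 0, "tz": 0, "wx": 0, "wy": 0, "wz": 0},
  {"hand": 10, "tx": 0, "ty": 0, "tz": 0, "wx": 0, "wy": 0, "wz": 0},
  {"hand": 4, "tx": 0, "ty": 0, "tz": 0, "wx": 0, "wy": 0, "wz": 0},
  {"hand": 4, "tx": 0, "ty": 0, "tz": 0, "wx": 0, "wy": 0, "wz": 0},
  {"hand": 4, "tx": 0, "ty": 0, "tz": 0, "wx": 0, "wy": 0, "wz": 0},
  {"hand": 4, "tx": 0, "ty": 0, "tz": 0, "wx": 0, "wy": 0, "wz": 0},
], squeeze=70)

```text
clock: 17.52
eef_pos: [545.1, 382.4, 27.9]
tcp_rot: [3.139, -0.001, 1.807]
contact_force: [0.7, -1.0, 6.5]
opening: 0.149
grasp_force: 69.5
```

arm_command([
  {"hand": 4, "tx": 0, "ty": 0, "tz": -8, "wx": 0, "wy": 0, "wz": 0},
  {"hand": 4, "tx": 0, "ty": 0, "tz": -20, "wx": 0, "wy": 0, "wz": 0},
  {"hand": 4, "tx": 0, "ty": 0, "tz": -35, "wx": 0, "wy": 0, "wz": 0},
  {"hand": 4, "tx": 0, "ty": 0, "tz": -40, "wx": 0, "wy": 0, "wz": 0},
  {"hand": 4, "tx": 0, "ty": 0, "tz": -40, "wx": 0, "wy": 0, "wz": 0},
  {"hand": 4, "tx": 0, "ty": 0, "tz": -30, "wx": 0, "wy": 0, "wz": 0},
  {"hand": 4, "tx": 0, "ty": 0, "tz": -14, "wx": 0, "wy": 0, "wz": 0},
  {"hand": 4, "tx": 0, "ty": 0, "tz": 0, "wx": 0, "wy": 0, "wz": 0},
])

```text
clock: 18.52
eef_pos: [544.4, 382.0, 214.7]
tcp_rot: [3.14, -0.001, 1.807]
contact_force: [0.1, -0.2, -5.1]
opening: 0.149
grasp_force: 68.7
```

```bash
python3 - <<'E'
from h import *
f=grab('wrist','c9');s=r.sense();p=s['eef_pos'];print(p,s['tcp_rot'],s['opening'],s['wrist_torque'],s['contact_force'])
hsv=cv2.cvtColor(f['image'],cv2.COLOR_RGB2HSV);v=hsv[...,2];d=(v<110).astype(np.uint8)
d[300:]=0
z=p[2]-27.4+6
c=max(cv2.findContours(d,cv2.RETR_EXTERNAL,2)[0],key=cv2.contourArea);print(cv2.boundingRect(c),cv2.contourArea(c))
y=s['tcp_rot'][2];T=np.array([[np.cos(y),np.sin(y)],[np.sin(y),-np.cos(y)]])
for q in cv2.approxPolyDP(c,6,True)[:,0]:print(q,(T@(onplane(f,q,z,True)-p)[:2]).round(1))
E
```

```text
[543.78840362 381.5815453  213.24811992] [-3.14100528e+00  2.24757761e-04  1.80684865e+00] 0.14986294940184847 [-0.05181128  0.05318056 -0.02598327] [-0.19306111 -0.90873581 -6.02640615]
(289, 208, 53, 92) 3728.5
[305 208] [42.  -8.2]
[300 292] [  1.  -11.1]
[289 293] [  0.4 -16.5]
[340 299] [-2.8  8.2]
[340 213] [39.7  7.5]
```

The cover is held: 12.7 mm opening, weight sensed, negligible torque. Carrying it to the warmer.

arm_command([
  {"hand": 4, "tx": -25, "ty": -8, "tz": 0, "wx": 0, "wy": 0, "wz": 0},
  {"hand": 4, "tx": -45, "ty": -14, "tz": 0, "wx": 0, "wy": 0, "wz": 0},
  {"hand": 4, "tx": -50, "ty": -16, "tz": 0, "wx": 0, "wy": 0, "wz": 0},
  {"hand": 4, "tx": -50, "ty": -16, "tz": 0, "wx": 0, "wy": 0, "wz": 0},
  {"hand": 4, "tx": -50, "ty": -16, "tz": 0, "wx": 0, "wy": 0, "wz": 0},
  {"hand": 4, "tx": -50, "ty": -16, "tz": 0, "wx": 0, "wy": 0, "wz": 0},
  {"hand": 4, "tx": -50, "ty": -16, "tz": 0, "wx": 0, "wy": 0, "wz": 0},
  {"hand": 4, "tx": -50, "ty": -16, "tz": 0, "wx": 0, "wy": 0, "wz": 0},
])

```text
clock: 19.58
eef_pos: [514.6, -7.1, 212.2]
tcp_rot: [-3.139, -0.001, 1.807]
contact_force: [1.4, -0.2, -5.0]
opening: 0.152
grasp_force: 68.6
```

arm_command([
  {"hand": 4, "tx": -50, "ty": -16, "tz": 0, "wx": 0, "wy": 0, "wz": 0.004},
  {"hand": 4, "tx": -50, "ty": -16, "tz": 0, "wx": 0, "wy": 0, "wz": 0},
  {"hand": 4, "tx": -50, "ty": -16, "tz": 0, "wx": 0, "wy": 0, "wz": 0},
  {"hand": 4, "tx": -50, "ty": -16, "tz": 0, "wx": 0, "wy": 0, "wz": 0},
  {"hand": 4, "tx": -45, "ty": -14, "tz": 0, "wx": 0, "wy": 0, "wz": 0},
  {"hand": 4, "tx": -34, "ty": -8, "tz": 0, "wx": 0, "wy": 0, "wz": 0},
  {"hand": 4, "tx": 0, "ty": 0, "tz": 0, "wx": 0, "wy": 0, "wz": 0},
  {"hand": 4, "tx": 0, "ty": 0, "tz": 0, "wx": 0, "wy": 0, "wz": 0},
])

```text
clock: 20.58
eef_pos: [495.8, -296.0, 212.3]
tcp_rot: [-3.14, -0.002, 1.802]
contact_force: [-1.0, -0.3, -5.1]
opening: 0.149
grasp_force: 68.7
```

```bash
python3 - <<'E'
from h import *
f=grab('wrist','c10');s=r.sense();p=s['eef_pos'];y=s['tcp_rot'][2];print(p,s['tcp_rot'],s['opening'],s['contact_force'])
T=np.array([[np.cos(y),np.sin(y)],[np.sin(y),-np.cos(y)]])
t=T@(np.array([497.5,-296.6])-p[:2]);print('to go tx,ty',t.round(1),'wz',round(y-1.803,3))
# plate edges in tool frame: scan along tool x and y at plate plane
v=cv2.cvtColor(f['image'],cv2.COLOR_RGB2GRAY)
z=p[2]-21.4
def at(a,b):
    w=p[:2]+T.T@[a,b];q=proj(f,[*w,z],True).round().astype(int);return int(v[q[1],q[0]]) if 0<=q[0]<640 and 0<=q[1]<480 else -1
for b in(-40,40):print('x scan',b,[(a,at(a,b)) for a in range(64,86,2)])
print('y scan-',[(b,at(55,b)) for b in range(-76,-52,2)]);print('y scan+',[(b,at(55,b)) for b in range(52,76,2)])
E
```

```text
[ 496.02116402 -295.68509405  212.61000951] [-3.14017534e+00 -1.87660972e-03  1.80309157e+00] 0.14716658620705217 [-0.18868438 -0.34969154 -4.74533174]
to go tx,ty [-1.2  1.2] wz 0.0
x scan -40 [(64, 87), (66, 87), (68, 86), (70, 89), (72, 84), (74, 245), (76, 242), (78, 242), (80, 241), (82, 241), (84, 241)]
x scan 40 [(64, 89), (66, 89), (68, 89), (70, 89), (72, 88), (74, 228), (76, 219), (78, 222), (80, 221), (82, 217), (84, 216)]
y scan- [(-76, 216), (-74, 216), (-72, 217), (-70, 214), (-68, 212), (-66, 148), (-64, 88), (-62, 88), (-60, 88), (-58, 86), (-56, 85), (-54, 89)]
y scan+ [(52, 90), (54, 94), (56, 93), (58, 86), (60, 91), (62, 92), (64, 92), (66, 93), (68, 129), (70, 197), (72, 226), (74, 237)]
```

In the gripper the cover's edges read +73 along x and about ±66 along y, so it is centred and square. Lowering.

arm_command([
  {"hand": 4, "tx": 0.8, "ty": 1, "tz": 12, "wx": 0, "wy": 0, "wz": 0},
  {"hand": 4, "tx": 0, "ty": 0, "tz": 16, "wx": 0, "wy": 0, "wz": 0},
  {"hand": 4, "tx": 0, "ty": 0, "tz": 12, "wx": 0, "wy": 0, "wz": 0},
  {"hand": 4, "tx": 0, "ty": 0, "tz": 7, "wx": 0, "wy": 0, "wz": 0},
  {"hand": 4, "tx": 0, "ty": 0, "tz": 3, "wx": 0, "wy": 0, "wz": 0},
  {"hand": 4, "tx": 0, "ty": 0, "tz": 1.5, "wx": 0, "wy": 0, "wz": 0},
  {"hand": 4, "tx": 0, "ty": 0, "tz": 1, "wx": 0, "wy": 0, "wz": 0},
  {"hand": 4, "tx": 0, "ty": 0, "tz": 0, "wx": 0, "wy": 0, "wz": 0},
])

```text
clock: 21.62
eef_pos: [497.5, -295.9, 161.4]
tcp_rot: [3.141, 0.0, 1.803]
contact_force: [-0.8, -0.1, -4.7]
opening: 0.15
grasp_force: 68.6
```

arm_command([
  {"hand": 4, "tx": 0, "ty": 0, "tz": 1, "wx": 0, "wy": 0, "wz": 0},
  {"hand": 4, "tx": 0, "ty": 0, "tz": 0.7, "wx": 0, "wy": 0, "wz": 0},
  {"hand": 4, "tx": 0, "ty": 0, "tz": 0, "wx": 0, "wy": 0, "wz": 0},
])

```text
clock: 22.0
eef_pos: [497.4, -295.8, 159.4]
tcp_rot: [-3.142, -0.0, 1.803]
contact_force: [0.0, 0.2, -4.6]
opening: 0.147
grasp_force: 68.6
```

arm_command([
  {"hand": 4, "tx": 0, "ty": 0, "tz": 0.8, "wx": 0, "wy": 0, "wz": 0},
  {"hand": 4, "tx": 0, "ty": 0, "tz": 0.7, "wx": 0, "wy": 0, "wz": 0},
  {"hand": 4, "tx": 0, "ty": 0, "tz": 0.5, "wx": 0, "wy": 0, "wz": 0},
  {"hand": 4, "tx": 0, "ty": 0, "tz": 0, "wx": 0, "wy": 0, "wz": 0},
])

```text
clock: 22.5
eef_pos: [497.4, -295.8, 157.9]
tcp_rot: [3.141, 0.0, 1.803]
contact_force: [-2.3, 1.9, 2.8]
opening: 0.149
grasp_force: 69.7
```

Contact at the expected height. Releasing and lifting clear.

arm_command([
  {"hand": 4, "tx": 0, "ty": 0, "tz": 0.3, "wx": 0, "wy": 0, "wz": 0},
  {"hand": 18, "tx": 0, "ty": 0, "tz": 0, "wx": 0, "wy": 0, "wz": 0},
  {"hand": 30, "tx": 0, "ty": 0, "tz": 0, "wx": 0, "wy": 0, "wz": 0},
  {"hand": 45, "tx": 0, "ty": 0, "tz": 0, "wx": 0, "wy": 0, "wz": 0},
  {"hand": 45, "tx": 0, "ty": 0, "tz": 0, "wx": 0, "wy": 0, "wz": 0},
  {"hand": 45, "tx": 0, "ty": 0, "tz": -15, "wx": 0, "wy": 0, "wz": 0},
  {"hand": 45, "tx": 0, "ty": 0, "tz": -40, "wx": 0, "wy": 0, "wz": 0},
  {"hand": 45, "tx": 0, "ty": 0, "tz": -50, "wx": 0, "wy": 0, "wz": 0},
])

```text
clock: 23.5
eef_pos: [497.0, -295.5, 263.6]
tcp_rot: [-3.141, -0.001, 1.803]
contact_force: [1.1, -1.8, 0.4]
opening: 0.525
grasp_force: 0.0
```

arm_command([
  {"hand": 45, "tx": -30, "ty": 0, "tz": -20, "wx": 0, "wy": 0, "wz": 0},
  {"hand": 45, "tx": -30, "ty": 0, "tz": 0, "wx": 0, "wy": 0, "wz": 0},
  {"hand": 45, "tx": 0, "ty": 0, "tz": 0, "wx": 0, "wy": 0, "wz": 0},
  {"hand": 45, "tx": 0, "ty": 0, "tz": 0, "wx": 0, "wy": 0, "wz": 0},
])

```text
clock: 24.0
eef_pos: [510.9, -353.6, 282.4]
tcp_rot: [-3.141, -0.001, 1.802]
contact_force: [0.2, 0.0, -0.4]
opening: 0.525
grasp_force: 0.0
```

```bash
python3 - <<'E'
from h import *
f=grab('wrist','f11');s=r.sense();print(s['eef_pos'],s['contact_force'])
v=cv2.cvtColor(f['image'],cv2.COLOR_RGB2GRAY)
C=np.array([551,-284]);a=.232;R=np.array([[np.cos(a),-np.sin(a)],[np.sin(a),np.cos(a)]])
d=(v<105).astype(np.uint8)
q=[proj(f,[*(C+R@u),136],True) for u in((-135,-95),(-135,95),(20,95),(20,-95))];print(np.round(q).tolist())
def sc(us,z):
    o=[]
    for u in us:
        p=proj(f,[*(C+R@u),z],True).round().astype(int);o.append(int(v[p[1],p[0]]) if 0<=p[0]<640 and 0<=p[1]<480 else -1)
    return o
for y in(40,60,-40):
    print('front x -130..-106',y,sc([(x,y) for x in range(-130,-104,2)],136),'rear x 0..20',sc([(x,y) for x in range(0,22,2)],136))
for x in(-90,-30):print('left y 66..88',x,sc([(x,y) for y in range(66,88,2)],136),'right',sc([(x,-y) for y in range(66,88,2)],136))
print('bar +y end, y 76..100 at x=11.. ',sc([(11,y) for y in range(76,100,2)],130))
E
```

```text
[ 510.89652378 -353.41986471  282.26901674] [-0.94887111 -0.38337924  0.10586266]
[[228.0, 272.0], [220.0, 41.0], [419.0, 41.0], [412.0, 272.0]]
front x -130..-106 40 [240, 243, 243, 239, 248, 81, 89, 88, 89, 84, 85, 86, 89] rear x 0..20 [93, 92, 88, 85, 205, 180, 210, 220, 225, 224, 228]
front x -130..-106 60 [239, 243, 242, 240, 254, 73, 89, 88, 86, 83, 85, 87, 88] rear x 0..20 [92, 92, 85, 89, 222, 196, 211, 221, 233, 234, 235]
front x -130..-106 -40 [240, 241, 240, 240, 253, 83, 90, 87, 87, 88, 87, 90, 91] rear x 0..20 [91, 93, 88, 87, 222, 220, 229, 239, 243, 247, 249]
left y 66..88 -90 [89, 88, 89, 88, 180, 220, 220, 219, 220, 219, 220] right [90, 89, 90, 91, 98, 222, 220, 220, 220, 222, 169]
left y 66..88 -30 [89, 89, 88, 89, 151, 219, 217, 217, 217, 217, 216] right [92, 92, 92, 91, 97, 221, 218, 218, 218, 221, 169]
bar +y end, y 76..100 at x=11..  [199, 214, 217, 217, 194, 211, 216, 218, 135, 126, 250, 242]
```

The cover spans x −121 to +7 and y ±75 mm in the warmer frame, so it is centred 2 mm from the target, square, and on the bar. The robot is clear of everything. Handing in.

```bash
python3 -c "
from rig import r
print(r.sign_off())"
```

```text
the job is handed in; nothing more can be done
None
```

The job is handed in: the 176 mm bar lies across the middle of the well on both ledges, and the cover sits square over the front half with its rear edge on the bar, both measured within about 2 mm of target; sign-off returned no verdict.

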